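# Run down the good thumbscrew, reject the crossed one

## Robot

A 6-joint arm with a two-finger parallel gripper is mounted at the origin on the work surface. World frame = base frame: x ahead of the robot, y to its left, z up, the work surface at z = 0. Lengths are in m, angles in rad, forces in N, time in s.
With the tool pointing down it reaches from about 0.35 to 0.975 m from the base axis. Payload 4.9 kg.
Tool frame: the origin (TCP) lies at the very end of the fingers, on their centre line; the grasp point (between the pads) lies 19 mm behind it; x points along the fingers, y is the direction in which the jaws open and shut, and the axes are right-handed (so a half turn about x gives the same grasp; the last joint's range is limited). The gripper opens to 85 mm and grips with 20 to 120 N. Pads are 22 mm wide; open, the fingers measure 114 mm over their backs; the gripper's body (76 mm by 85 mm) begins 54 mm behind the grasp point. The pads swing forward as they close: fully open they stand 13 mm farther back than shut.
Start: joints at [1.144, 0.053, 1.613, -0, 1.476, -0.119], TCP at [0.189, 0.596, 0.231] pointing down, gripper open.
Joint ranges: [-3.01, 3.01], [-1.01, 2.22], [0.06, 2.58], [-1.02, 4.17], [0.09, 2.62], [-3.14, 3.14]. Speed limits (rad/s): [2.57, 2.57, 3.14, 3.14, 3.14, 3.14].

## Interface

Orientations are given as a rotation vector (axis times angle).
In Python, from station import ctrl, get_image, calibration, finish_job, search_frame, cut_out, mark_of gives the robot as it stands. The module is installed in compiled form; this text tells all that it offers.
- The arm moves only by the tool arm_command, never from a script. Its argument "plan" is a list that holds one entry, the list of rows, each a list of 7 numbers: the shift along the tool's x, y, z in m, then the turn, a rotation vector about the tool's x, y, z in degrees, then the finger opening in m, from 0 to 0.0854. A call has 1 to 20 rows; each row shifts and turns the pose as measured when the row begins, along the tool's axes as they then stand; what a row does not reach is not made up. A row lasts 1/12 s, in which the tool goes at most 41.7 mm and 7.16 degrees, less where a joint would pass 70% of its speed; a pose out of reach is approached as far as the arm can. A call with a gripper value outside its range is refused whole. The fingers move at their own pace and stop on an object; "squeeze" is the grip in N (left out, the last holds). Time passes only in rows, so rows that do not move let the fingers close. It gives the time, the measured TCP pose, the force and the opening at its end, in the units of the state.
- ctrl.get_obs(): the state, without advancing time (a new reading comes with each control period).
- get_image(name): name is "scene" or "side" or "wrist"; returns the picture (400x640x3 uint8, red, green, blue); there is no depth.
- calibration(name): a dict with "fx", "fy", "cx", "cy" (pixels), "cam_to_world" (4x4, takes a point from camera to world coordinates); the wrist camera has in their place "hand_eye" (4x4, takes a point from camera to tool coordinates, whose origin is the TCP and whose axes are the tool frame's). Camera axes: x right, y down, z forward; pixel columns grow to the right and rows downward; lengths in m; the calibration is good to about 2 mm. A picture is of the moment at which its call begins: read the wrist's pose just before it. calibration takes no time and is no camera call.
- finish_job(): hands the job in, once; it reports no verdict.
Trained networks look in the newest picture that a camera, given by its name, has taken for a name from the list of things; names that differ only in an ending like _2 or _b are one class to them, and where a whole thing is asked for, a point or a joint stands for the part that bears it (a point fixed in the world has none). Each returns a list of dicts, best first, with "conf" (0 to 1); they miss things now and then, are a little off and sometimes report something else, mostly with a low value. They report only what shows in the picture. A call takes as long as a camera call. They do not tell look-alikes from the thing itself.
- search_frame(camera, thing): "at" ([x, y, z] in m, in the coordinates of the camera as it stood for that picture, good to about 4 mm: the middle of the surface that is visible of it).
- cut_out(camera, thing): "mask" (400x640 bool, what is visible of it).
- mark_of(camera, thing): "at" ([x, y, z] in m, in the coordinates of the camera as it stood for that picture, good to about 4 mm: a listed point, or the origin of a listed thing).
The state is a dict: "t": time; "q": joint angles; "dq": joint speeds; "effort": joint torques, N m; "tool_pos": TCP position; "tool_rot": TCP orientation; "contact_force": force on the tool from outside, world axes, zero at the start; "wrist_torque": the same for the moment, N m; "opening": finger opening in m.
Only numpy, scipy, OpenCV 4.12 (cv2) and the standard library are available. Lean on these libraries where they do the work, as an engineer would, in place of code of your own. Each camera call takes 0.05 s, during which the arm holds its last target. There are 200 camera calls.

## Task

Two thumbscrews have been set by hand in the test fixture; one of them, you cannot see which, is cross-threaded and will bind early, before it is half-way in. Turn the screws clockwise gently: run the good one fully home, but as soon as the other starts to bind stop without forcing it (you must feel it bind, even if you already know which one it is) and turn it fully back out. Then lay the red disc flat on the black pad in front of the crossed screw, and leave the green disc and everything else on the bench where it is.

Things in the scene. Friction and masses are not known exactly. Their poses are not given: they have to be found in the camera images.
- station: fixed test fixture: plate 180 x 260 x 12 mm with two white round heads (radius 30, top at 38 mm height) and a grey block between them with a boss of radius 10, top at 62 mm, on the origin's axis. Origin: on the bench, midway between the vertical screw axes, which stand at y = +75 mm (left) and -75 mm (right). x points away from the robot, from pads to heads; z up. Plate: x from -132 to +48 mm
- knob_left_center (a point): centre (half-way up) of the left black fluted knob: diameter 36 mm (38 over the flutes), 24 mm high, underside 54 mm above the bench when backed out. It stands on a neck 20 mm wide with 16 mm of free height under the knob, above the white head. A yellow index disc, 18 mm wide, stands 4.5 mm above the knob's top. The knob sinks 1 mm per radian as it is screwed in
- knob_right_center (a point): the same for the right knob
- knob_left (a joint): turn of the left knob, rad: 0 fully backed out (stop), grows CLOCKWISE seen from above, 2.2 fully home (firm stop). It starts between 0.05 and 0.35 and turns with about 0.02 N m of friction, staying where it is left
- knob_right (a joint): the same for the right knob
- gauge_left (a joint): twist of the left knob ahead of its screw, rad: a torsion spring (0.4 N m per rad) joins them. About 0 while the screw runs freely and at the home stop; grows when the screw binds (the crossed one does at a knob angle between 0.7 and 1.1). Above 0.06 the bind is felt; at 0.35 the thread is ruined. Seen as the red mark on the yellow disc lagging behind the knob's white mark
- gauge_right (a joint): the same for the right knob
- pad_left (a point): centre of the top face of the black square pad (60 x 60 mm, top 14 mm above the bench) on the plate in front (on the robot's side) of the left screw, 95 mm from the screw's axis; same axes as the fixture
- pad_right (a point): the same in front of the right screw
- tag_red_center (a point): centre of the loose red plastic disc, diameter 40 mm, 6 mm thick, about 20 g, lying flat on the bench to the left of the fixture (its centre 3 mm above the bench)
- tag_green_center (a point): centre of the loose green disc of the same size, also lying to the left; not to be disturbed
- driver: a screwdriver lying on the right of the bench; bystander
- jar: a small jar, 52 mm wide, 60 mm tall, on the right; origin under its centre; bystander
- tape: a yellow tape ring, 80 mm wide, 20 mm high, beyond the fixture; origin under its centre; bystander
- mouse: a black mouse, 62 mm wide, 32 mm high, beyond the fixture on the right; origin under its centre; bystander
- scope: a standing white hand piece with black eyepiece, 44 mm wide, 100 mm tall, beyond the discs on the left; origin under its centre; bystander
There are look-alikes about, which are no part of the job. There is more than one size of the part that bears tag_red_center; the job needs the middle-sized.

How it is judged:
On the way:
1. the crossed screw has been turned until it was felt to bind (gauge above 0.06 rad) (value of joint any of gauge_left, gauge_right above 0.06 rad), for 0.1 s.
At the end, for the whole second after the job is handed in: The good screw is home (its knob beyond 2.05 rad), the crossed one is backed out (below 0.15 rad), and the red disc lies flat (within 0.1 rad) and at rest on the pad in front of the crossed screw, its centre within 20 mm of the pad's centre (((value of joint knob_left above 2.05 rad and value of joint knob_right below 0.15 rad and horizontal distance between tag_red_center and pad_right below 0.02 m and z of tag_red_center in the frame of pad_right below 0.008 m) or (value of joint knob_right above 2.05 rad and value of joint knob_left below 0.15 rad and horizontal distance between tag_red_center and pad_left below 0.02 m and z of tag_red_center in the frame of pad_left below 0.008 m)) and angle between tag_red_center's own z axis and vertical below 0.1 rad and linear speed of tag_red below 0.02 m/s); the robot touches nothing.
It fails at once if the crossed screw was forced: a knob twisted more than 0.35 rad ahead of its screw (value of joint any of gauge_left, gauge_right above 0.35 rad).
It fails at once if the green disc or another bystander was moved by more than 30 mm (distance of any of tag_green_center, driver, jar, tape, mouse, scope from where it was at the start of the episode above 0.03 m).
It also fails if it takes over 72 s, if anything falls off the work surface, if the arm or the gripper's body presses on something with over 40 N, if the wrist force passes 120 N, or if a joint passes its speed limit or range.

## Working session

There is one attempt and no reset: what is moved stays moved. The work goes in short steps, Python scripts to look and compute and a tool call to move; the robot and the scene stay as the last step left them, time stands still between calls to the robot, and variables do not carry over. Pictures are saved under pics/ and viewed, about 8 in all and at most 12, crops included, and the job is handed in when it is done.

Besides the shell and the picture viewer there is one more tool, called after "Request:" as name([rows], argument=value, ...), one row to a line, values as JSON. arm_command: Moves the arm, as the interface text tells. Its arguments: {"type":"object","properties":{"plan":{"type":"array","items":{"type":"array","items":{"type":"array","items":{"type":"number"}}}},"squeeze":{"type":"number"}},"required":["plan"]}

```bash
mkdir -p pics; cat > h.py <<'E'
import numpy as np, cv2
from scipy.spatial.transform import Rotation as R
from station import ctrl,get_image,calibration,search_frame,cut_out,mark_of
def T():
    o=ctrl.get_obs(); M=np.eye(4); M[:3,:3]=R.from_rotvec(o["tool_rot"]).as_matrix(); M[:3,3]=o["tool_pos"]; return M
def c2w(n,Tw=None):
    c=calibration(n)
    return np.array(c["cam_to_world"]) if "cam_to_world" in c else (T() if Tw is None else Tw)@np.array(c["hand_eye"])
def K(n):
    c=calibration(n); return c["fx"],c["fy"],c["cx"],c["cy"]
def w(M,p): return (M@np.r_[p,1])[:3]
def px(n,p): 
    fx,fy,cx,cy=K(n); return (round(fx*p[0]/p[2]+cx),round(fy*p[1]/p[2]+cy))
def proj(n,M,P): return px(n,w(np.linalg.inv(M),P))
def onplane(n,M,uv,z):
    fx,fy,cx,cy=K(n); d=M[:3,:3]@np.array([(uv[0]-cx)/fx,(uv[1]-cy)/fy,1]); o=M[:3,3]; return o+d*(z-o[2])/d[2]
def save(f,im): cv2.imwrite("pics/"+f,im[:,:,::-1])
E
python3 - <<'E'
from h import *
o=ctrl.get_obs(); print({k:np.round(v,3).tolist() for k,v in o.items()})
print(np.round(T(),2).tolist())
ims=[]
for n in ["scene","side"]:
    im=get_image(n); save(n+"0.png",im); M=c2w(n); print(n,np.round(M[:3,3],3), np.round(M[:3,2],2))
    for t in ["knob_left_center","knob_right_center","pad_left","pad_right","station","tag_red_center","tag_green_center"]:
        print(t,[(round(d["conf"],2),np.round(w(M,d["at"]),3).tolist(),px(n,d["at"])) for d in mark_of(n,t)[:4]])
    print("search",[(round(d["conf"],2),np.round(w(M,d["at"]),3).tolist(),px(n,d["at"])) for d in search_frame(n,"tag_red_center")])
    ims.append(im)
save("both0.png",np.vstack(ims)[:,:,:]) 
print(ctrl.get_obs()["t"])
E
```

```text
{'t': 0.0, 'q': [1.144, 0.053, 1.614, 0.0, 1.476, -0.119], 'dq': [0.002, -0.001, -0.001, -0.001, -0.001, 0.001], 'effort': [0.001, -39.367, -37.018, -0.0, 0.007, -0.0], 'tool_pos': [0.189, 0.595, 0.23], 'tool_rot': [0.24, 1.558, -0.243], 'contact_force': [-0.295, 0.367, -0.378], 'wrist_torque': [-0.02, 0.065, 0.019], 'opening': 0.086}
[[-0.0, 0.3, 0.95, 0.19], [-0.0, 0.95, -0.3, 0.6], [-1.0, -0.0, -0.0, 0.23], [0.0, 0.0, 0.0, 1.0]]
scene [0.977 0.616 0.541] [-0.42 -0.74 -0.52]
knob_left_center [(0.69, [0.635, 0.065, 0.064], (339, 238)), (0.45, [0.608, -0.087, 0.065], (316, 202))]
knob_right_center [(0.74, [0.61, -0.086, 0.064], (315, 202))]
pad_left [(0.88, [0.544, 0.079, 0.015], (377, 246))]
pad_right [(0.79, [0.513, -0.072, 0.015], (352, 211))]
station [(0.76, [0.623, -0.013, 0.004], (326, 240))]
tag_red_center [(0.9, [0.667, 0.313, 0.002], (400, 350)), (0.54, [0.633, 0.233, 0.002], (387, 311))]
tag_green_center [(0.59, [0.48, 0.288, 0.002], (469, 299))]
search [(0.88, [0.631, 0.237, 0.004], (390, 311)), (0.56, [0.671, 0.315, 0.005], (400, 351)), (0.18, [0.615, -0.408, 0.041], (264, 163))]
side [0.147 0.903 0.815] [ 0.33 -0.75 -0.57]
knob_left_center [(0.68, [0.636, 0.062, 0.065], (286, 222))]
knob_right_center [(0.59, [0.606, -0.085, 0.067], (319, 196))]
pad_left [(0.98, [0.542, 0.079, 0.016], (316, 250))]
pad_right [(0.96, [0.509, -0.071, 0.013], (348, 222))]
station [(0.85, [0.621, -0.013, -0.001], (304, 227))]
tag_red_center [(0.74, [0.664, 0.314, 0.002], (227, 301)), (0.62, [0.631, 0.236, 0.004], (256, 282)), (0.51, [0.563, 0.193, -0.002], (288, 281))]
tag_green_center [(0.72, [0.75, 0.228, -0.0], (217, 268)), (0.65, [0.486, 0.284, 0.0], (300, 316))]
search [(0.59, [0.664, 0.314, 0.007], (226, 299)), (0.55, [0.631, 0.238, 0.006], (255, 282))]
0.9
```

```bash
python3 - <<'E'
import cv2,numpy as np
a=cv2.imread("pics/scene0.png");b=cv2.imread("pics/side0.png")
A=cv2.resize(a[180:380,260:500],None,fx=1.66,fy=1.66,interpolation=cv2.INTER_CUBIC);A=cv2.resize(a[170:370,250:516],(798,600),interpolation=cv2.INTER_CUBIC)
cv2.imwrite("pics/crop1.png",A)
B=cv2.resize(b[180:340,180:393],(798,600),interpolation=cv2.INTER_CUBIC)
cv2.imwrite("pics/crop2.png",B)
E
```

```text
(no output)
```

View pics/scene0.png

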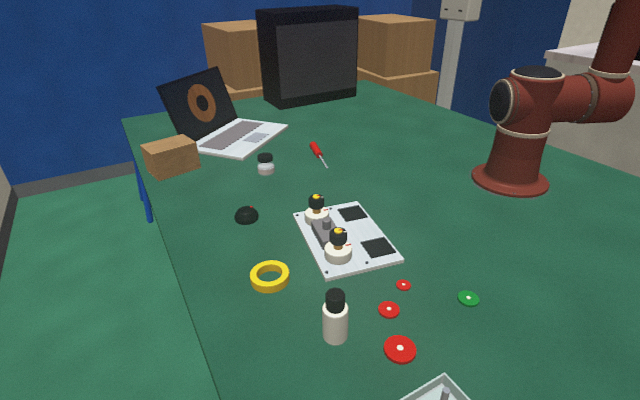

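View pics/crop2.png

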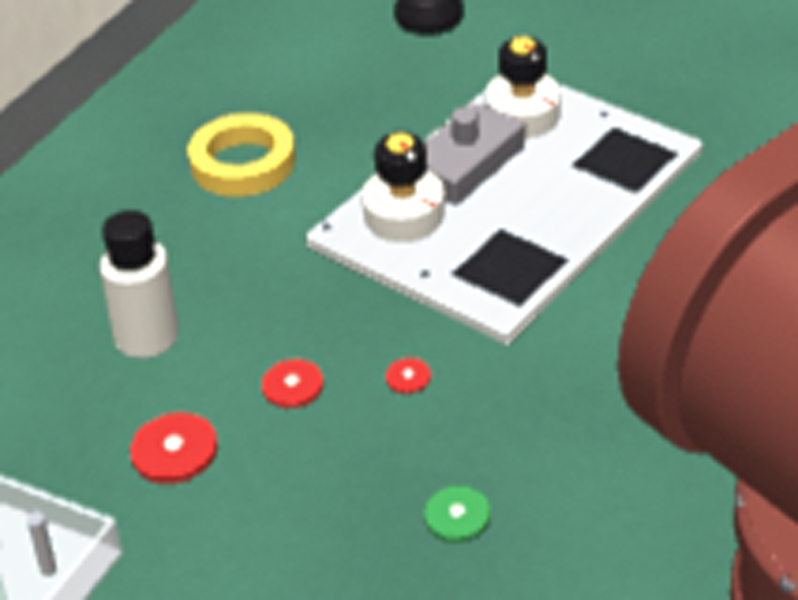

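```bash
python3 - <<'E'
from h import *
c=calibration("wrist"); print(c["fx"],c["cx"],c["cy"],np.round(c["hand_eye"],3).tolist())
M0=T(); 
def shift(P): print(np.round(M0[:3,:3].T@(np.array(P)-M0[:3,3]),3))
shift([0.60,0.10,0.30]); 
print(np.round(M0[:3,:3],4).tolist())
for n in ["scene","side"]:
    im=cv2.imread(f"pics/{n}0.png"); hsv=cv2.cvtColor(im,cv2.COLOR_BGR2HSV)
    m=(((hsv[...,0]<8)|(hsv[...,0]>172))&(hsv[...,1]>180)&(hsv[...,2]>120)).astype(np.uint8)
    N,L,S,C=cv2.connectedComponentsWithStats(m)
    M=c2w(n)
    for i in range(1,N):
        if S[i,4]>40 and S[i,4]<2000:
            cs,_=cv2.findContours((L==i).astype(np.uint8),cv2.RETR_EXTERNAL,cv2.CHAIN_APPROX_NONE)
            P=np.array([onplane(n,M,p[0],0.006)[:2] for p in cs[0]],np.float32)
            (x,y),r=cv2.minEnclosingCircle(P); print(n,C[i].round(),S[i,4],"xy",round(x,3),round(y,3),"d",round(2*r,3))
E
```

```text
294.1322780343886 320.6964068194523 196.95026392817212 [[-0.001, -0.301, 0.953, -0.143], [1.0, 0.001, 0.001, 0.0], [-0.001, 0.953, 0.301, -0.077], [0.0, 0.0, 0.0, 1.0]]
[-0.069 -0.348  0.542]
[[0.0, 0.3029, 0.953], [0.0, 0.953, -0.3029], [-1.0, 0.0, 0.0]]
scene [315. 148.] 76 xy 0.39 -0.503 d 0.111
scene [403. 285.] 98 xy 0.566 0.197 d 0.03
scene [388. 309.] 244 xy 0.632 0.233 d 0.041
scene [400. 349.] 669 xy 0.669 0.311 d 0.057
side [422. 163.] 112 xy 0.398 -0.488 d 0.116
side [258. 282.] 120 xy 0.627 0.233 d 0.039
side [288. 280.] 56 xy 0.561 0.197 d 0.028
side [226. 299.] 271 xy 0.666 0.312 d 0.055
```

Request:
arm_command([
  [[-0.004, -0.0205, 0.0285, 0, 0, 0, 0.085], [-0.004, -0.0205, 0.0285, 0, 0, 0, 0.085], [-0.004, -0.0205, 0.0285, 0, 0, 0, 0.085], [-0.004, -0.0205, 0.0285, 0, 0, 0, 0.085], [-0.004, -0.0205, 0.0285, 0, 0, 0, 0.085], [-0.004, -0.0205, 0.0285, 0, 0, 0, 0.085], [-0.004, -0.0205, 0.0285, 0, 0, 0, 0.085], [-0.004, -0.0205, 0.0285, 0, 0, 0, 0.085], [-0.004, -0.0205, 0.0285, 0, 0, 0, 0.085], [-0.004, -0.0205, 0.0285, 0, 0, 0, 0.085], [-0.004, -0.0205, 0.0285, 0, 0, 0, 0.085], [-0.004, -0.0205, 0.0285, 0, 0, 0, 0.085], [-0.004, -0.0205, 0.0285, 0, 0, 0, 0.085], [-0.004, -0.0205, 0.0285, 0, 0, 0, 0.085], [-0.004, -0.0205, 0.0285, 0, 0, 0, 0.085], [-0.004, -0.0205, 0.0285, 0, 0, 0, 0.085], [-0.004, -0.0205, 0.0285, 0, 0, 0, 0.085], [0, 0, 0, 0, 0, 0, 0.085]],
])

```text
t: 2.4
tool_pos: [0.5609, 0.0958, 0.3037]
tool_rot: [0.237, 1.551, -0.234]
contact_force: [-0.2, 0.0, -0.1]
opening: 0.0853
```

```bash
cat > look.py <<'E'
from h import *
import sys
o=ctrl.get_obs(); print("q",np.round(o["q"],3),"pos",np.round(o["tool_pos"],4),"t",round(o["t"],2))
M=c2w("wrist"); im=get_image("wrist"); save(sys.argv[1]+".png",im)
for t in sys.argv[2:]:
    print(t,[(round(d["conf"],2),np.round(w(M,d["at"]),4).tolist(),px("wrist",d["at"])) for d in mark_of("wrist",t)[:3]])
E
python3 look.py w1 knob_left_center knob_right_center pad_left pad_right station tag_red_center
```

```text
q [ 3.800e-02 -1.180e-01  1.661e+00  1.000e-03  1.592e+00 -1.232e+00] pos [0.5609 0.0958 0.3037] t 2.4
knob_left_center [(0.59, [0.639, 0.0628, 0.066], (314, 224)), (0.5, [0.7882, 0.0438, -0.0019], (330, 286))]
knob_right_center [(0.83, [0.6035, -0.0909, 0.0638], (203, 231))]
pad_left [(0.75, [0.5391, 0.0796, 0.009], (305, 146))]
pad_right [(0.9, [0.5118, -0.0664, 0.0161], (205, 158)), (0.45, [0.635, 0.0622, 0.0674], (312, 222))]
station []
tag_red_center [(0.78, [0.5661, 0.1928, 0.0018], (383, 140)), (0.77, [0.6693, 0.3067, 0.0014], (469, 182)), (0.66, [0.6248, 0.2315, -0.0011], (415, 169))]
```

View pics/w1.png

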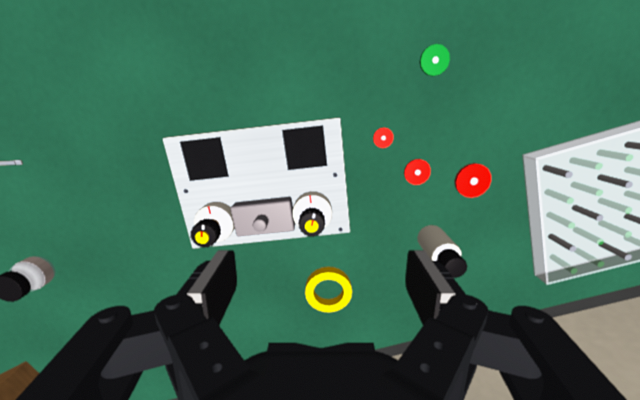

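Request:
arm_command([
  [[0.02, 0, 0, 6, 0, 0, 0.085], [0.02, 0, 0, 6, 0, 0, 0.085], [0.02, 0, 0, 6, 0, 0, 0.085], [0.02, 0, 0, 6, 0, 0, 0.085], [0.02, 0, 0, 6, 0, 0, 0.085], [0.01, 0.011, 0.025, 0, 0, 0, 0.07], [0.01, 0.011, 0.025, 0, 0, 0, 0.07], [0.01, 0.011, 0.025, 0, 0, 0, 0.07], [0, 0, 0, 0, 0, 0, 0.07], [0, 0, 0, 0, 0, 0, 0.07]],
])

```text
t: 3.58
tool_pos: [0.6291, 0.0807, 0.1678]
tool_rot: [0.649, 1.47, -0.637]
contact_force: [-0.3, -0.1, 0.4]
opening: 0.0698
```

```bash
python3 look.py w2 knob_left_center knob_right_center
```

```text
q [ 0.008  0.116  1.654  0.005  1.366 -0.74 ] pos [0.6291 0.0807 0.1678] t 3.58
knob_left_center [(0.87, [0.6359, 0.0628, 0.0668], (311, 216))]
knob_right_center [(0.64, [0.6057, -0.0887, 0.0635], (186, 301))]
```

View pics/w2.png

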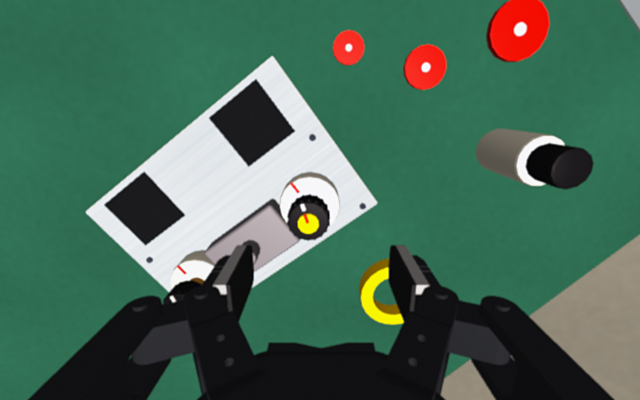

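```bash
cat > go.py <<'E'
from h import *
import sys
M=T(); P=np.array(list(map(float,sys.argv[1:4])))
print("shift",np.round(M[:3,:3].T@(P-M[:3,3]),4),"toolx",np.round(M[:3,0],3),"heading z deg",round(np.degrees(np.arctan2(M[1,2],M[0,2])),1))
# levelling: rotation vector (tool axes) taking tool x to world -z
d=np.cross(M[:3,0],[0,0,-1]); print("level rot deg",np.round(np.degrees(M[:3,:3].T@d),2))
E
python3 go.py 0.636 0.063 0.100
python3 - <<'E'
from h import *
im=cv2.imread("pics/w2.png"); h=cv2.cvtColor(im,cv2.COLOR_BGR2HSV)
m=((abs(h[...,0].astype(int)-30)<8)&(h[...,1]>200)&(h[...,2]>180)).astype(np.uint8)
N,L,S,C=cv2.connectedComponentsWithStats(m); M=c2w("wrist")
for i in range(1,N):
    if S[i,4]>50: print(C[i],S[i], onplane("wrist",M,C[i],0.0825), onplane("wrist",M,S[i,:2]+S[i,2:4]/2,0.0825))
E
```

```text
shift [ 0.069  -0.0075  0.0178] toolx [ 0.007  0.005 -1.   ] heading z deg -47.2
level rot deg [-0.    0.08 -0.51]
[308.08695652 223.92307692] [298 214  21  20 299] [0.63500228 0.06021813 0.0825    ] [0.63530556 0.06040215 0.0825    ]
[376.94097996 299.41314031] [361 267  43  57 898] [0.7322843 0.0474345 0.0825   ] [0.73299444 0.05383404 0.0825    ]
```

Request:
arm_command([
  [[0.01, -0.0045, 0.009, 0, 0, -0.25, 0.07], [0.01, -0.0045, 0.009, 0, 0, -0.25, 0.07], [0.02, 0, 0, 0, 0, 0, 0.065], [0.02, 0, 0, 0, 0, 0, 0.065], [0.02, 0, 0, 0, 0, 0, 0.065], [0.015, 0, 0, 0, 0, 0, 0.065], [0.01, 0, 0, 0, 0, 0, 0.065], [0, 0, 0, 0, 0, 0, 0.065], [0, 0, 0, 0, 0, 0, 0.065]],
])

```text
t: 4.48
tool_pos: [0.6354, 0.0573, 0.062]
tool_rot: [0.641, 1.464, -0.641]
contact_force: [-0.5, -0.2, 0.1]
opening: 0.0651
```

```bash
python3 go.py 0.6355 0.0615 0.049; python3 look.py w3 knob_left_center
```

```text
shift [ 0.013   0.0029 -0.0032] toolx [ 0.009 -0.004 -1.   ] heading z deg -47.1
level rot deg [ 0.    0.52 -0.24]
q [-0.025  0.232  1.712 -0.004  1.188 -0.773] pos [0.6354 0.0573 0.062 ] t 4.48
knob_left_center [(0.63, [0.6363, 0.0604, 0.067], (325, 255))]
```

View pics/w3.png

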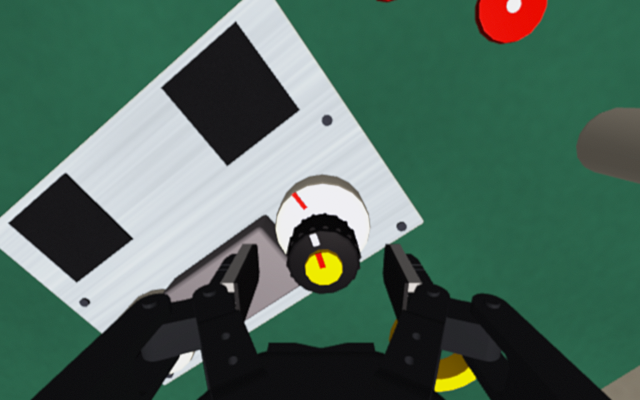

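Request:
arm_command([
  [[0.008, 0.001, -0.0015, 0, 0, 0, 0.065], [0.005, 0.0005, -0.0015, 0, 0, 0, 0.065], [0, 0, 0, 0, 0, 0, 0.05], [0, 0, 0, 0, 0, 0, 0.03], [0, 0, 0, 0, 0, 0, 0.03], [0, 0, 0, 0, 0, 0, 0.03], [0, 0, 0, 0, 0, 0, 0.03], [0, 0, 0, 0, 0, 0, 0.03]],
], squeeze=30)

```text
t: 5.25
tool_pos: [0.6355, 0.059, 0.0535]
tool_rot: [0.636, 1.461, -0.642]
contact_force: [0.2, 0.2, -0.6]
opening: 0.035
```

```bash
cat > st.py <<'E'
from h import *
import sys
o=ctrl.get_obs(); M=T(); print("q",np.round(o["q"],3),"pos",np.round(o["tool_pos"],4),"t",round(o["t"],2),"head",round(np.degrees(np.arctan2(M[1,2],M[0,2])),1),"toolx",np.round(M[:3,0],3),"F",np.round(o["contact_force"],1),"tq",np.round(o["wrist_torque"],3),"op",round(o["opening"],4))
im=get_image("wrist"); save(sys.argv[1]+".png",im)
c=cv2.resize(im[200:320,240:400],(640,480),interpolation=cv2.INTER_CUBIC); save(sys.argv[1]+"c.png",c)
E
python3 st.py g0
```

```text
q [-0.02   0.243  1.715 -0.009  1.172 -0.768] pos [0.6355 0.059  0.0535] t 5.25 head -47.0 toolx [ 0.011 -0.009 -1.   ] F [ 0.2  0.2 -0.6] tq [-0.122  0.11  -0.019] op 0.035
```

View pics/g0c.png

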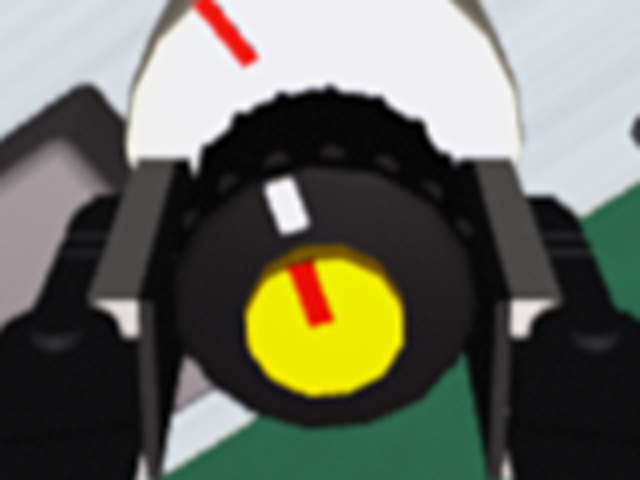

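```bash
cat > gauge.py <<'E'
from h import *
import sys
def gauge(fn,M,sink=0.0,v=True):
    im=cv2.imread(f"pics/{fn}.png")
    # rectify onto disc top plane and knob top plane, tool-fixed axes about the TCP, 0.1 mm per px
    Tw=M@np.linalg.inv(np.array(calibration("wrist")["hand_eye"]))
    def rect(z):
        n=320; uv=np.float32([proj("wrist",M,Tw[:3,3]*[1,1,0]+[0,0,z]+(a*Tw[:3,1]+b*Tw[:3,2])*[1,1,0]) if 0 else 0 for a,b in []]) if 0 else None
        fx,fy,cx,cy=K("wrist"); g=(np.arange(n)-n/2)*1e-4
        B,A=np.meshgrid(-g,g,indexing="ij")  # rows: +z(tool) up, cols: +y(tool) right
        P=np.stack([Tw[0,3]+A*Tw[0,1]+B*Tw[0,2],Tw[1,3]+A*Tw[1,1]+B*Tw[1,2],0*A+z],-1)
        Mi=np.linalg.inv(M); C=P@Mi[:3,:3].T+Mi[:3,3]
        return cv2.remap(im,(fx*C[...,0]/C[...,2]+cx).astype(np.float32),(fy*C[...,1]/C[...,2]+cy).astype(np.float32),cv2.INTER_CUBIC)
    D=rect(0.0825-sink); W=rect(0.078-sink)
    h=cv2.cvtColor(D,cv2.COLOR_BGR2HSV).astype(int); 
    disc=((h[...,1]>140)&(h[...,2]>120)&((h[...,0]<40)|(h[...,0]>170))).astype(np.uint8)
    def big(m):
        N,L,S,C=cv2.connectedComponentsWithStats(m.astype(np.uint8)); i=1+np.argmax(S[1:,4]); return L==i
    disc=big(disc); c=np.array(cv2.minEnclosingCircle(np.argwhere(disc)[:,::-1].astype(np.float32))[0])
    red=big(disc&((h[...,0]<12)|(h[...,0]>170))&(h[...,2]>120))
    q=np.argwhere(red)[:,::-1]-c; u=np.linalg.svd(q-q.mean(0))[2][0]; u*=np.sign(u@q.mean(0))
    hw=cv2.cvtColor(W,cv2.COLOR_BGR2HSV).astype(int)
    yy,xx=np.mgrid[:320,:320]; r=np.hypot(xx-c[0],yy-c[1])
    wh=big((hw[...,1]<60)&(hw[...,2]>110)&(r>80)&(r<175))
    p=np.argwhere(wh)[:,::-1]-c; s=np.linalg.svd(p-p.mean(0))[2][0]; s*=np.sign(s@p.mean(0))
    ang=lambda a: np.degrees(np.arctan2(a[0],-a[1]))  # clockwise from image up
    if v: print(fn,"axis off tool (y,z) mm",np.round((c-160)*[.1,-.1],1),"red n",len(q),"dir",round(ang(u),1),"cen",round(ang(q.mean(0)),1),"white n",len(p),"dir",round(ang(s),1),"cen",round(ang(p.mean(0)),1))
    cv2.imwrite(f"pics/{fn}r.png",np.hstack([D,W]))
if __name__=="__main__":
    sink=float(sys.argv[2]) if len(sys.argv)>2 else 0
    o=ctrl.get_obs(); m=T()
    print("q6",round(o["q"][5],3),"pos",np.round(o["tool_pos"],4),"t",round(o["t"],2),"head",round(np.degrees(np.arctan2(m[1,2],m[0,2])),1),"F",np.round(o["contact_force"],1),"tq",np.round(o["wrist_torque"],3),"op",round(o["opening"],4))
    import os
    M=c2w("wrist")
    if not os.path.exists(f"pics/{sys.argv[1]}.png"): save(sys.argv[1]+".png",get_image("wrist"))
    gauge(sys.argv[1],M,sink)
E
python3 gauge.py g0
```

```text
q6 -0.768 pos [0.6355 0.0589 0.0535] t 5.3 head -47.0 F [ 0.1 -1.2 -1.4] tq [-0.079  0.028 -0.016] op 0.0351
g0 axis off tool (y,z) mm [ 0.4 -2. ] red n 2046 dir -162.3 cen -157.2 white n 1755 dir -150.9 cen -159.9
```

Request:
arm_command([
  [[0.0, 0, 0, 3, 0, 0, 0.03], [0, 0, 0, 3, 0, 0, 0.03], [0, 0, 0, 3, 0, 0, 0.03], [0, 0, 0, 3, 0, 0, 0.03], [0, 0, 0, 0, 0, 0, 0.03]],
])

```text
t: 5.72
tool_pos: [0.6352, 0.0587, 0.0533]
tool_rot: [0.803, 1.402, -0.81]
contact_force: [-0.0, 0.0, -0.4]
opening: 0.0347
```

```bash
python3 gauge.py g1 0.0002
```

```text
q6 -0.549 pos [0.6352 0.0587 0.0533] t 5.72 head -59.5 F [-0.   0.  -0.4] tq [-0.062  0.046 -0.075] op 0.0347
g1 axis off tool (y,z) mm [ 0.  -2.2] red n 2016 dir -162.4 cen -160.2 white n 1729 dir -150.2 cen -161.1
```

Request:
arm_command([
  [[0.0001, 0, 0, 3, 0, 0, 0.03], [0.0001, 0, 0, 3, 0, 0, 0.03], [0.0001, 0, 0, 3, 0, 0, 0.03], [0, 0, 0, 0, 0, 0, 0.03]],
])

```text
t: 6.1
tool_pos: [0.6349, 0.0586, 0.0531]
tool_rot: [0.921, 1.351, -0.929]
contact_force: [0.1, -0.1, 0.0]
opening: 0.0349
```

```bash
python3 gauge.py g2 0.0004
```

```text
q6 -0.393 pos [0.6349 0.0586 0.0531] t 6.1 head -68.4 F [ 0.1 -0.1  0. ] tq [-0.06   0.118 -0.023] op 0.0349
g2 axis off tool (y,z) mm [ 0.3 -2.2] red n 2013 dir -162.4 cen -157.0 white n 1744 dir -151.5 cen -159.9
```

Request:
arm_command([
  [[0.0001, 0, 0, 2.5, 0, 0, 0.03], [0.0001, 0, 0, 2.5, 0, 0, 0.03], [0.0001, 0, 0, 2.5, 0, 0, 0.03], [0, 0, 0, 0, 0, 0, 0.03]],
])

```text
t: 6.48
tool_pos: [0.6347, 0.0585, 0.053]
tool_rot: [1.016, 1.305, -1.024]
contact_force: [0.4, 0.0, -0.2]
opening: 0.0351
```

```bash
python3 gauge.py g3 0.0005
```

```text
q6 -0.267 pos [0.6347 0.0585 0.053 ] t 6.48 head -75.6 F [ 0.4  0.  -0.2] tq [-0.092  0.121  0.002] op 0.0351
g3 axis off tool (y,z) mm [ 0.2 -2.2] red n 2019 dir -162.8 cen -157.6 white n 1727 dir -150.9 cen -160.1
```

Request:
arm_command([
  [[0.0001, 0, 0, 2.5, 0, 0, 0.03], [0.0001, 0, 0, 2.5, 0, 0, 0.03], [0.0001, 0, 0, 2.5, 0, 0, 0.03], [0, 0, 0, 0, 0, 0, 0.03]],
])

```text
t: 6.87
tool_pos: [0.6345, 0.0585, 0.0528]
tool_rot: [1.109, 1.253, -1.117]
contact_force: [-0.8, -1.2, -0.7]
opening: 0.0351
```

```bash
python3 gauge.py g4 0.0007
```

```text
q6 -0.141 pos [0.6345 0.0585 0.0528] t 6.87 head -82.8 F [-0.8 -1.2 -0.7] tq [-0.111  0.113  0.03 ] op 0.0351
g4 axis off tool (y,z) mm [ 0.1 -2.2] red n 2035 dir -160.3 cen -155.5 white n 1734 dir -152.0 cen -160.4
```

Request:
arm_command([
  [[0.0001, 0, 0, 2.5, 0, 0, 0.03], [0.0001, 0, 0, 2.5, 0, 0, 0.03], [0, 0, 0, 0, 0, 0, 0.03]],
])

```text
t: 7.17
tool_pos: [0.6343, 0.0585, 0.0527]
tool_rot: [1.17, 1.217, -1.178]
contact_force: [-0.1, -0.9, -0.4]
opening: 0.0352
```

```bash
python3 gauge.py g5 0.0008
```

```text
q6 -0.059 pos [0.6343 0.0585 0.0527] t 7.17 head -87.4 F [-0.1 -0.9 -0.4] tq [-0.152  0.12   0.073] op 0.0352
g5 axis off tool (y,z) mm [-0.1 -2.2] red n 2048 dir -156.8 cen -151.7 white n 1747 dir -151.5 cen -160.8
```

Request:
arm_command([
  [[0, 0, 0, 1.5, 0, 0, 0.03], [0, 0, 0, 0, 0, 0, 0.03], [0, 0, 0, 0, 0, 0, 0.03]],
])

```text
t: 7.47
tool_pos: [0.6343, 0.0585, 0.0527]
tool_rot: [1.187, 1.206, -1.195]
contact_force: [-0.7, -0.9, -0.7]
opening: 0.0349
```

```bash
python3 gauge.py g6 0.0008; python3 st.py g6b
```

```text
q6 -0.036 pos [0.6343 0.0585 0.0527] t 7.47 head -88.8 F [-0.7 -0.9 -0.7] tq [-0.117  0.188  0.072] op 0.0349
g6 axis off tool (y,z) mm [-0.2 -2.2] red n 2033 dir -154.7 cen -151.6 white n 1740 dir -152.0 cen -161.4
q [-0.019  0.244  1.715 -0.013  1.176 -0.036] pos [0.6343 0.0585 0.0527] t 7.52 head -88.8 toolx [ 0.006 -0.012 -1.   ] F [-0.7 -1.2 -0.5] tq [-0.085  0.162  0.038] op 0.0354
```

View pics/g6bc.png

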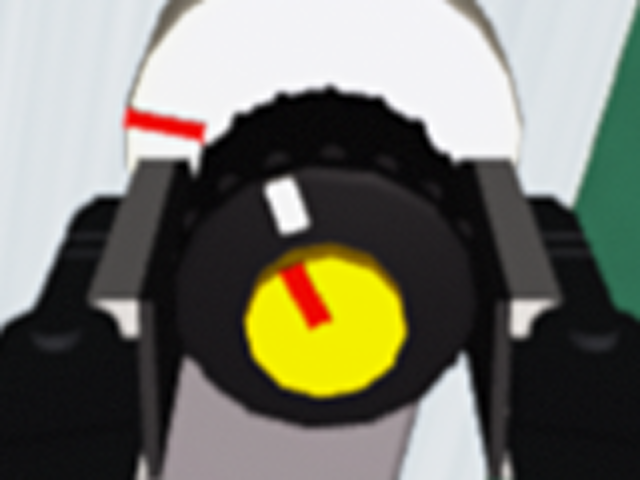

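Request:
arm_command([
  [[0, 0, 0, -3, 0, 0, 0.03], [0, 0, 0, -3, 0, 0, 0.03], [-0.0001, 0, 0, -3, 0, 0, 0.03], [0, 0, 0, -3, 0, 0, 0.03], [-0.0001, 0, 0, -3, 0, 0, 0.03], [0, 0, 0, -3, 0, 0, 0.03], [-0.0001, 0, 0, -3, 0, 0, 0.03], [0, 0, 0, -3, 0, 0, 0.03], [-0.0001, 0, 0, -3, 0, 0, 0.03], [0, 0, 0, -3, 0, 0, 0.03], [-0.0001, 0, 0, -3, 0, 0, 0.03], [0, 0, 0, -3, 0, 0, 0.03], [-0.0001, 0, 0, -3, 0, 0, 0.03], [0, 0, 0, -3, 0, 0, 0.03], [-0.0001, 0, 0, -3, 0, 0, 0.03], [0, 0, 0, -3, 0, 0, 0.03], [-0.0001, 0, 0, -3, 0, 0, 0.03], [0, 0, 0, 0, 0, 0, 0.03]],
])

```text
t: 9.07
tool_pos: [0.6358, 0.0593, 0.0537]
tool_rot: [0.473, 1.505, -0.481]
contact_force: [-1.0, -0.9, -0.4]
opening: 0.0352
```

```bash
python3 gauge.py g7 0.0
```

```text
q6 -0.977 pos [0.6358 0.0593 0.0537] t 9.07 head -35.0 F [-1.  -0.9 -0.4] tq [-0.104  0.136 -0.011] op 0.0352
g7 axis off tool (y,z) mm [ 0.4 -1.8] red n 2063 dir -162.8 cen -158.1 white n 1794 dir -153.5 cen -160.3
```

Request:
arm_command([
  [[0, 0, 0, -2, 0, 0, 0.03], [0, 0, 0, -2, 0, 0, 0.03], [0, 0, 0, 0, 0, 0, 0.03]],
])

```text
t: 9.37
tool_pos: [0.6358, 0.0594, 0.0537]
tool_rot: [0.421, 1.516, -0.429]
contact_force: [-0.6, -0.7, 0.2]
opening: 0.0351
```

```bash
python3 gauge.py g8 0.0; python3 st.py g8b
```

```text
q6 -1.043 pos [0.6358 0.0594 0.0537] t 9.37 head -31.1 F [-0.6 -0.7  0.2] tq [-0.065  0.114  0.007] op 0.0351
g8 axis off tool (y,z) mm [ 0.3 -1.7] red n 2062 dir -162.7 cen -159.5 white n 1812 dir -153.5 cen -160.8
q [-0.02   0.244  1.714 -0.009  1.174 -1.043] pos [0.6359 0.0594 0.0537] t 9.42 head -31.2 toolx [ 0.01  -0.009 -1.   ] F [ 0.2 -0.2  0.5] tq [-0.005  0.176  0.056] op 0.0352
```

View pics/g8bc.png

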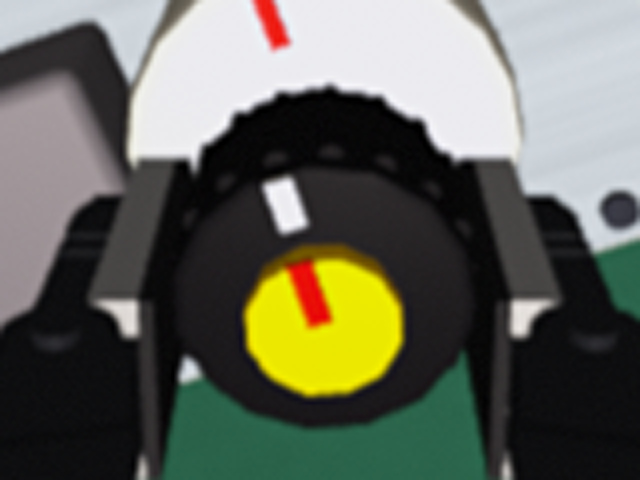

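Request:
arm_command([
  [[0, 0, 0, 0, 0, 0, 0.052], [0, 0, 0, 0, 0, 0, 0.052], [0, 0, 0, 0, 0, 0, 0.052], [-0.02, 0, 0, 0, 0.3, -0.3, 0.055], [-0.025, 0, 0, 0, 0, 0, 0.065], [-0.02, 0, 0, 0, 0, 0, 0.065], [0, -0.0285, 0.0095, 0, 0, 0, 0.065], [0, -0.0285, 0.0095, 0, 0, 0, 0.065], [0, -0.0285, 0.0095, 0, 0, 0, 0.065], [0, -0.0285, 0.0095, 0, 0, 0, 0.065], [0, -0.0285, 0.0095, 0, 0, 0, 0.065], [0, 0, 0, 5, 0, 0, 0.065], [0, 0, 0, 5, 0, 0, 0.065], [0, 0, 0, 5, 0, 0, 0.065], [0, 0, 0, 0, 0, 0, 0.065]],
])

```text
t: 10.72
tool_pos: [0.6042, -0.0927, 0.1273]
tool_rot: [0.639, 1.454, -0.646]
contact_force: [-0.2, -1.1, 0.1]
opening: 0.0652
```

```bash
python3 go.py 0.604 -0.088 0.050;  python3 look.py w4 knob_right_center knob_left_center; python3 - <<'E'
from h import *
im=cv2.imread("pics/w4.png"); h=cv2.cvtColor(im,cv2.COLOR_BGR2HSV)
m=((abs(h[...,0].astype(int)-30)<8)&(h[...,1]>200)&(h[...,2]>180)).astype(np.uint8)
N,L,S,C=cv2.connectedComponentsWithStats(m); M=c2w("wrist")
for i in range(1,N):
    if S[i,4]>50: print(C[i],S[i], onplane("wrist",M,S[i,:2]+S[i,2:4]/2,0.0825))
E
```

```text
shift [ 0.0772  0.0028 -0.005 ] toolx [ 0.015 -0.011 -1.   ] heading z deg -47.2
level rot deg [-0.    1.08 -0.2 ]
q [-0.271  0.094  1.748 -0.007  1.281 -1.015] pos [ 0.6042 -0.0927  0.1273] t 10.72
knob_right_center [(0.92, [0.6048, -0.09, 0.065], (323, 209))]
knob_left_center [(0.63, [0.6379, 0.0632, 0.0657], (522, 79))]
[535.1305638   76.43026706] [520  60  31  32 674] [0.63403875 0.062069   0.0825    ]
[563.81950274 215.63932838] [ 520  177   89   80 3097] [0.72531968 0.02447445 0.0825    ]
[328.18678815 216.51936219] [316 204  25  25 439] [ 0.60640971 -0.08591561  0.0825    ]
```

Request:
arm_command([
  [[0.02, 0.0018, -0.0015, 0, 0.5, -0.1, 0.065], [0.02, 0.0017, -0.0015, 0, 0.5, -0.1, 0.065], [0.02, 0, 0, 0, 0, 0, 0.065], [0.01, 0, 0, 0, 0, 0, 0.065], [0.004, 0, 0, 0, 0, 0, 0.065], [0, 0, 0, 0, 0, 0, 0.065]],
])

```text
t: 11.37
tool_pos: [0.6079, -0.0863, 0.053]
tool_rot: [0.632, 1.471, -0.631]
contact_force: [-0.4, -0.5, -0.6]
opening: 0.0655
```

```bash
python3 go.py 0.605 -0.088 0.050; python3 gauge.py r0
```

```text
shift [ 0.003  -0.0033 -0.0008] toolx [ 0.005 -0.002 -1.   ] heading z deg -46.3
level rot deg [-0.    0.28 -0.16]
q6 -1.024 pos [ 0.6079 -0.0863  0.053 ] t 11.37 head -46.3 F [-0.4 -0.5 -0.6] tq [-0.014  0.027  0.001] op 0.0655
r0 axis off tool (y,z) mm [-1.8 -1.1] red n 2079 dir -158.9 cen -155.9 white n 2244 dir -154.0 cen -157.5
```

Request:
arm_command([
  [[0.002, -0.001, 0, 0, 0, 0, 0.065], [0, -0.001, 0, 0, 0, 0, 0.05], [0, 0, 0, 0, 0, 0, 0.03], [0, 0, 0, 0, 0, 0, 0.03], [0, 0, 0, 0, 0, 0, 0.03], [0, 0, 0, 0, 0, 0, 0.03], [0, 0, 0, 0, 0, 0, 0.03]],
], squeeze=30)

```text
t: 12.0
tool_pos: [0.6079, -0.0889, 0.0553]
tool_rot: [0.631, 1.466, -0.63]
contact_force: [-0.3, -0.3, -1.0]
opening: 0.0349
```

```bash
python3 gauge.py r1
```

```text
q6 -1.028 pos [ 0.6079 -0.0889  0.0553] t 12.0 head -46.3 F [-0.3 -0.3 -1. ] tq [-0.012 -0.006  0.02 ] op 0.0349
r1 axis off tool (y,z) mm [ 0.2 -3. ] red n 2034 dir -159.2 cen -154.7 white n 1501 dir -136.5 cen -156.5
```

Request:
arm_command([
  [[0, 0, 0, 4, 0, 0, 0.03], [0.0001, 0, 0, 4, 0, 0, 0.03], [0.0001, 0, 0, 4, 0, 0, 0.03], [0.0001, 0, 0, 4, 0, 0, 0.03], [0.0001, 0, 0, 4, 0, 0, 0.03], [0.0001, 0, 0, 4, 0, 0, 0.03], [0.0001, 0, 0, 4, 0, 0, 0.03], [0.0001, 0, 0, 4, 0, 0, 0.03], [0, 0, 0, 0, 0, 0, 0.03]],
])

```text
t: 12.8
tool_pos: [0.6065, -0.0897, 0.0547]
tool_rot: [1.074, 1.28, -1.076]
contact_force: [-0.5, -0.7, -1.2]
opening: 0.0348
```

```bash
python3 gauge.py r2 0.0005
```

```text
q6 -0.443 pos [ 0.6065 -0.0897  0.0547] t 12.8 head -79.8 F [-0.5 -0.7 -1.2] tq [-0.108  0.003  0.014] op 0.0348
r2 axis off tool (y,z) mm [-0.1 -3.2] red n 2044 dir -159.0 cen -156.3 white n 1435 dir -129.8 cen -157.2
```

Request:
arm_command([
  [[0.0001, 0, 0, 4, 0, 0, 0.03], [0.0001, 0, 0, 4, 0, 0, 0.03], [0, 0, 0, 0, 0, 0, 0.03]],
])

```text
t: 13.1
tool_pos: [0.6061, -0.0898, 0.0546]
tool_rot: [1.175, 1.221, -1.178]
contact_force: [0.3, 0.0, -0.9]
opening: 0.035
```

```bash
python3 gauge.py r3 0.0007
```

```text
q6 -0.306 pos [ 0.6061 -0.0898  0.0546] t 13.1 head -87.6 F [ 0.3  0.  -0.9] tq [-0.104  0.064 -0.012] op 0.035
r3 axis off tool (y,z) mm [-0.1 -3.1] red n 2053 dir -159.1 cen -155.8 white n 1447 dir -132.9 cen -157.0
```

Request:
arm_command([
  [[0.0001, 0, 0, 4, 0, 0, 0.03], [0.0001, 0, 0, 4, 0, 0, 0.03], [0, 0, 0, 0, 0, 0, 0.03]],
])

```text
t: 13.4
tool_pos: [0.6057, -0.0898, 0.0544]
tool_rot: [1.274, 1.157, -1.277]
contact_force: [-1.4, -0.5, -1.9]
opening: 0.035
```

```bash
python3 gauge.py r4 0.0009
```

```text
q6 -0.172 pos [ 0.6057 -0.0898  0.0544] t 13.4 head -95.3 F [-1.4 -0.5 -1.9] tq [-0.059  0.066 -0.007] op 0.035
r4 axis off tool (y,z) mm [-0.2 -3.1] red n 2032 dir -159.2 cen -155.6 white n 1468 dir -133.8 cen -157.0
```

Request:
arm_command([
  [[0.0001, 0, 0, 4, 0, 0, 0.03], [0.0001, 0, 0, 4, 0, 0, 0.03], [0.0001, 0, 0, 4, 0, 0, 0.03], [0, 0, 0, 0, 0, 0, 0.03]],
])

```text
t: 13.78
tool_pos: [0.6051, -0.0897, 0.0542]
tool_rot: [1.419, 1.049, -1.424]
contact_force: [-1.5, 0.5, -1.7]
opening: 0.0354
```

```bash
python3 gauge.py r5 0.0011
```

```text
q6 0.031 pos [ 0.6051 -0.0897  0.0542] t 13.78 head -106.9 F [-1.5  0.5 -1.7] tq [-0.082  0.109 -0.038] op 0.0354
r5 axis off tool (y,z) mm [-0.  -3.1] red n 2051 dir -159.4 cen -153.5 white n 1462 dir -133.8 cen -156.2
```

Request:
arm_command([
  [[0.0001, 0, 0, 4, 0, 0, 0.03], [0.0001, 0, 0, 4, 0, 0, 0.03], [0.0001, 0, 0, 4, 0, 0, 0.03], [0.0001, 0, 0, 4, 0, 0, 0.03], [0.0001, 0, 0, 4, 0, 0, 0.03], [0.0001, 0, 0, 4, 0, 0, 0.03], [0.0001, 0, 0, 4, 0, 0, 0.03], [0.0001, 0, 0, 4, 0, 0, 0.03], [0.0001, 0, 0, 4, 0, 0, 0.03], [0.0001, 0, 0, 4, 0, 0, 0.03], [0, 0, 0, 0, 0, 0, 0.03]],
])

```text
t: 14.75
tool_pos: [0.6036, -0.0886, 0.0535]
tool_rot: [1.879, 0.569, -1.889]
contact_force: [-0.4, -0.8, -2.2]
opening: 0.0349
```

```bash
python3 gauge.py r6 0.0018
```

```text
q6 0.718 pos [ 0.6036 -0.0886  0.0535] t 14.75 head -146.2 F [-0.4 -0.8 -2.2] tq [-0.215  0.201 -0.03 ] op 0.0349
r6 axis off tool (y,z) mm [-0.2 -3. ] red n 2065 dir -159.2 cen -154.1 white n 1474 dir -136.9 cen -156.5
```

Request:
arm_command([
  [[0.0001, 0, 0, 2.5, 0, 0, 0.03], [0.0001, 0, 0, 2.5, 0, 0, 0.03], [0.0001, 0, 0, 2.5, 0, 0, 0.03], [0, 0, 0, 0, 0, 0, 0.03]],
])

```text
t: 15.13
tool_pos: [0.6033, -0.0883, 0.0534]
tool_rot: [1.952, 0.467, -1.963]
contact_force: [-1.0, -0.9, -1.3]
opening: 0.035
```

```bash
python3 gauge.py r7 0.0020
```

```text
q6 0.837 pos [ 0.6033 -0.0883  0.0534] t 15.13 head -153.0 F [-1.  -0.9 -1.3] tq [-0.22   0.191 -0.02 ] op 0.035
r7 axis off tool (y,z) mm [-0.2 -2.9] red n 2072 dir -159.3 cen -153.9 white n 1509 dir -139.1 cen -156.4
```

Request:
arm_command([
  [[0.0001, 0, 0, 2, 0, 0, 0.03], [0, 0, 0, 2, 0, 0, 0.03], [0, 0, 0, 0, 0, 0, 0.03]],
])

```text
t: 15.43
tool_pos: [0.6033, -0.0882, 0.0533]
tool_rot: [1.989, 0.411, -2.0]
contact_force: [-0.4, 0.6, -0.6]
opening: 0.035
```

```bash
python3 gauge.py r8 0.0022
```

```text
q6 0.899 pos [ 0.6033 -0.0882  0.0533] t 15.43 head -156.5 F [-0.4  0.6 -0.6] tq [-0.125  0.199 -0.023] op 0.035
r8 axis off tool (y,z) mm [-0.2 -2.8] red n 2070 dir -159.3 cen -154.3 white n 1550 dir -140.6 cen -156.6
```

Request:
arm_command([
  [[0, 0, 0, 2, 0, 0, 0.03], [0, 0, 0, 2, 0, 0, 0.03], [0, 0, 0, 0, 0, 0, 0.03]],
])

```text
t: 15.73
tool_pos: [0.6032, -0.088, 0.0533]
tool_rot: [2.024, 0.354, -2.036]
contact_force: [-2.3, 1.3, -0.4]
opening: 0.0351
```

```bash
python3 gauge.py r9 0.0022
```

```text
q6 0.96 pos [ 0.6032 -0.088   0.0533] t 15.73 head -160.0 F [-2.3  1.3 -0.4] tq [-0.054  0.238  0.594] op 0.0351
r9 axis off tool (y,z) mm [-0.3 -2.8] red n 2057 dir -157.9 cen -153.2 white n 1619 dir -141.6 cen -155.2
```

Request:
arm_command([
  [[0, 0, 0, 2, 0, 0, 0.03], [0, 0, 0, 0, 0, 0, 0.03]],
])

```text
t: 15.95
tool_pos: [0.6032, -0.0878, 0.0533]
tool_rot: [2.04, 0.326, -2.053]
contact_force: [-0.9, 0.2, -0.5]
opening: 0.0348
```

```bash
python3 gauge.py r10 0.0022
```

```text
q6 0.99 pos [ 0.6032 -0.0878  0.0533] t 15.95 head -161.7 F [-0.9  0.2 -0.5] tq [-0.104  0.204  0.412] op 0.0348
r10 axis off tool (y,z) mm [-0.4 -2.8] red n 2115 dir -156.6 cen -153.0 white n 1780 dir -140.5 cen -153.9
```

Request:
arm_command([
  [[0, 0, 0, 0, 0, 0, 0.05], [0, 0, 0, 0, 0, 0, 0.05], [0, 0, 0, 0, 0, 0, 0.055], [-0.025, 0, 0, 0, 0, 0, 0.055], [-0.035, 0, 0, 0, 0, 0, 0.07], [-0.035, 0, 0, 0, 0, 0, 0.07], [-0.01, -0.033, -0.014, 0, 0, 0, 0.07], [0, -0.033, -0.014, 0, 0, 0, 0.07], [0, -0.033, -0.014, 0, 0, 0, 0.07], [0, -0.033, -0.014, 0, 0, 0, 0.07], [0, -0.033, -0.014, 0, 0, 0, 0.07], [0, -0.033, -0.014, 0, 0, 0, 0.07], [0, -0.033, -0.014, 0, 0, 0, 0.07], [0, -0.033, -0.014, 0, 0, 0, 0.07], [0, -0.025, -0.011, -5, 0, 0, 0.07], [0, 0, 0, -6, 0, 0, 0.07], [0, 0, 0, -6, 0, 0, 0.07], [0, 0, 0, -6, 0, 0, 0.07], [0, 0, 0, -6, 0, 0, 0.07], [0, 0, 0, 0, 0, 0, 0.07]],
])

```text
t: 17.67
tool_pos: [0.6391, 0.2426, 0.1726]
tool_rot: [1.736, 0.772, -1.696]
contact_force: [-0.0, -0.4, -0.1]
opening: 0.0701
```

```bash
python3 look.py w5 tag_red_center scope tag_green_center pad_left; python3 go.py 0.63 0.234 0.1
cat > reds.py <<'E'
from h import *
import sys
im=cv2.imread(f"pics/{sys.argv[1]}.png"); h=cv2.cvtColor(im,cv2.COLOR_BGR2HSV)
m=(((h[...,0]<8)|(h[...,0]>172))&(h[...,1]>150)&(h[...,2]>100)).astype(np.uint8)
N,L,S,C=cv2.connectedComponentsWithStats(m); M=c2w("wrist")
for i in range(1,N):
    if S[i,4]>150:
        cs,_=cv2.findContours((L==i).astype(np.uint8),cv2.RETR_EXTERNAL,cv2.CHAIN_APPROX_NONE)
        P=np.array([onplane("wrist",M,p[0],0.005)[:2] for p in cs[0]],np.float32)
        (x,y),r=cv2.minEnclosingCircle(P); print(C[i].round(),S[i,4],"xy",round(x,4),round(y,4),"d",round(2*r,4))
E
python3 reds.py w5
```

```text
q [ 2.540e-01  2.140e-01  1.536e+00 -1.000e-03  1.370e+00  9.750e-01] pos [0.6391 0.2426 0.1726] t 17.67
tag_red_center [(0.97, [0.6255, 0.232, 0.0005], (316, 195)), (0.91, [0.6744, 0.3094, 0.0024], (302, 111)), (0.85, [0.5632, 0.1937, 0.0], (298, 252))]
scope [(0.62, [0.7442, 0.2287, 0.0015], (403, 126))]
tag_green_center [(0.68, [0.5395, 0.0814, 0.0079], (344, 326)), (0.56, [0.4836, 0.2844, 0.0009], (195, 240))]
pad_left [(0.95, [0.5414, 0.0778, 0.0105], (347, 329))]
shift [ 0.0721 -0.0024  0.0131] toolx [ 0.021  0.004 -1.   ] heading z deg -131.5
level rot deg [-0.   -0.96 -0.74]
[295. 115.] 2170 xy 0.6669 0.3099 d 0.0546
[318. 195.] 946 xy 0.628 0.2306 d 0.0408
[297. 254.] 448 xy 0.5624 0.1934 d 0.0309
```

View pics/w5.png

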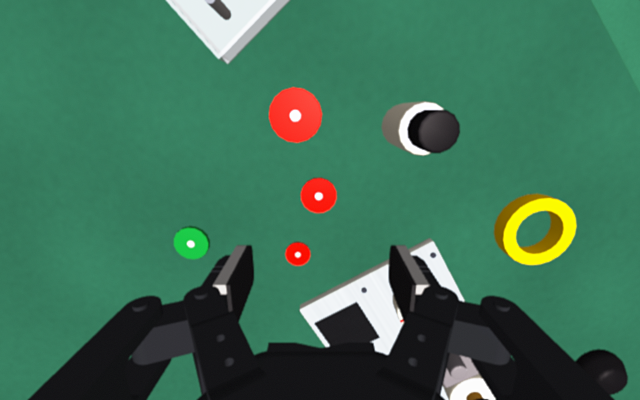

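Request:
arm_command([
  [[0.025, 0, 0.008, 0, -0.5, -0.4, 0.065], [0.025, 0, 0.008, 0, -0.4, -0.3, 0.065], [0.025, 0, 0, 0, 0, 0, 0.065], [0.025, 0, 0, 0, 0, 0, 0.065], [0.02, 0, 0, 0, 0, 0, 0.065], [0.01, 0, 0, 0, 0, 0, 0.065], [0, 0, 0, 0, 0, 0, 0.065], [0, 0, 0, 0, 0, 0, 0.065]],
])

```text
t: 18.58
tool_pos: [0.6325, 0.229, 0.0415]
tool_rot: [1.736, 0.765, -1.719]
contact_force: [-0.4, 0.0, 1.2]
opening: 0.0653
```

```bash
python3 look.py w6 tag_red_center; python3 reds.py w6;  python3 go.py 0.6275 0.231 0.004
```

```text
q [2.370e-01 3.300e-01 1.630e+00 1.000e-03 1.172e+00 9.730e-01] pos [0.6325 0.229  0.0415] t 18.58
tag_red_center [(0.73, [0.6237, 0.2302, -0.0003], (310, 231)), (0.62, [0.5646, 0.193, 0.0007], (286, 314))]
[269.  91.] 6989 xy 0.667 0.3114 d 0.0553
[314. 228.] 2558 xy 0.6284 0.2309 d 0.0414
[283. 318.] 1072 xy 0.5632 0.1939 d 0.032
shift [ 0.0386 -0.0056  0.0028] toolx [ 0.01   0.003 -1.   ] heading z deg -132.2
level rot deg [ 0.   -0.53 -0.32]
```

Request:
arm_command([
  [[0.012, -0.0025, 0.001, 0, -0.3, -0.2, 0.06], [0.012, -0.0025, 0.001, 0, -0.2, 0, 0.06], [0.008, 0, 0, 0, 0, 0, 0.06], [0.003, 0, 0, 0, 0, 0, 0.06], [0, 0, 0, 0, 0, 0, 0.06]],
])

```text
t: 19.1
tool_pos: [0.6316, 0.2325, 0.0099]
tool_rot: [1.735, 0.762, -1.717]
contact_force: [-0.4, 0.6, 0.4]
opening: 0.0601
```

```bash
python3 look.py w7 ; python3 reds.py w7;  python3 go.py 0.628 0.231 0.003
```

```text
q [ 0.243  0.372  1.638 -0.002  1.122  0.98 ] pos [0.6316 0.2325 0.0099] t 19.1
[265.  91.] 10354 xy 0.6664 0.3111 d 0.0552
[318. 253.] 3504 xy 0.6281 0.2308 d 0.0415
[277. 341.] 287 xy 0.567 0.2003 d 0.0266
shift [ 0.0069 -0.0017  0.0035] toolx [ 0.01   0.001 -1.   ] heading z deg -132.2
level rot deg [ 0.   -0.42 -0.39]
```

Request:
arm_command([
  [[0.004, -0.001, 0.0025, 0, -0.5, -0.4, 0.06], [0.003, -0.001, 0.0015, 0, -0.2, -0.2, 0.055], [0, 0, 0, 0, 0, 0, 0.03], [0, 0, 0, 0, 0, 0, 0.03], [0, 0, 0, 0, 0, 0, 0.03], [0, 0, 0, 0, 0, 0, 0.03], [0, 0, 0, 0, 0, 0, 0.03], [0, 0, 0, 0, 0, 0, 0.03]],
], squeeze=25)

```text
t: 19.82
tool_pos: [0.6282, 0.2309, 0.004]
tool_rot: [1.723, 0.767, -1.733]
contact_force: [0.1, 1.1, 0.1]
opening: 0.0371
```

```bash
python3 st.py d0; python3 reds.py d0
```

```text
q [0.241 0.381 1.638 0.    1.128 0.977] pos [0.6282 0.2309 0.004 ] t 19.82 head -132.2 toolx [-0.005 -0.001 -1.   ] F [0.1 1.1 0.1] tq [ 0.022 -0.018  0.004] op 0.0371
[265.  82.] 11624 xy 0.6665 0.3111 d 0.0552
[321. 252.] 3787 xy 0.6283 0.2311 d 0.0422
```

View pics/d0.png

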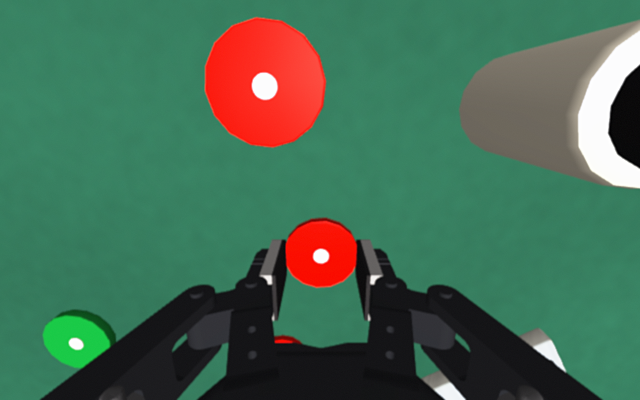

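Request:
arm_command([
  [[-0.015, 0, 0, 0, 0, 0, 0.03], [-0.025, 0, 0, 0, 0, 0, 0.03], [-0.03, 0, 0, 0, 0, 0, 0.03], [0, 0.006, 0.027, 0, 0, 0, 0.03], [0, 0.006, 0.027, 0, 0, 0, 0.03], [0, 0.006, 0.027, 0, 0, 0, 0.03], [0, 0.006, 0.027, 0, 0, 0, 0.03], [0, 0.006, 0.027, 0, 0, 0, 0.03], [0, 0.006, 0.027, 0, 0, 0, 0.03], [0, 0, 0, 0, 0, 0, 0.03], [0, 0, 0, 0, 0, 0, 0.03]],
])

```text
t: 20.78
tool_pos: [0.547, 0.0824, 0.0907]
tool_rot: [1.731, 0.764, -1.717]
contact_force: [-0.1, 0.7, 0.5]
opening: 0.037
```

```bash
python3 look.py d1 pad_left tag_red_center; python3 st.py d1b; python3 go.py 0.541 0.079 0.019
```

```text
q [ 1.500e-02  7.000e-03  1.905e+00 -1.000e-03  1.221e+00  7.480e-01] pos [0.547  0.0824 0.0907] t 20.78
pad_left [(0.87, [0.5398, 0.0778, 0.0094], (317, 215)), (0.67, [0.5465, 0.0815, 0.0913], (321, 255))]
tag_red_center [(0.75, [0.5446, 0.0779, 0.0919], (323, 262)), (0.7, [0.5626, 0.1929, 0.0013], (236, 83))]
q [ 1.700e-02  1.000e-02  1.903e+00 -1.000e-03  1.221e+00  7.480e-01] pos [0.5476 0.0835 0.0902] t 20.93 head -131.9 toolx [ 0.008 -0.    -1.   ] F [-0.1 -0.2 -1. ] tq [-0.022 -0.01  -0.013] op 0.0367
shift [ 0.0708 -0.0021  0.0082] toolx [ 0.007 -0.    -1.   ] heading z deg -131.9
level rot deg [ 0.   -0.26 -0.33]
```

Request:
arm_command([
  [[0.02, -0.001, 0.004, 0, -0.3, -0.3, 0.03], [0.02, -0.001, 0.004, 0, -0.2, -0.2, 0.03], [0.015, 0, 0, 0, 0, 0, 0.03], [0.005, 0, 0, 0, 0, 0, 0.03], [0, 0, 0, 0, 0, 0, 0.03]],
])

```text
t: 21.4
tool_pos: [0.5446, 0.0831, 0.03]
tool_rot: [1.719, 0.774, -1.72]
contact_force: [-0.0, 0.0, -0.7]
opening: 0.0368
```

```bash
python3 go.py 0.5405 0.0785 0.0185
```

```text
shift [ 0.0116 -0.      0.0061] toolx [-0.001 -0.    -1.   ] heading z deg -131.5
level rot deg [0.   0.04 0.01]
```

Request:
arm_command([
  [[0.004, 0, 0.004, 0, 0, 0, 0.03], [0.003, 0, 0.002, 0, 0, 0, 0.03], [0.002, 0, 0, 0, 0, 0, 0.03], [0.001, 0, 0, 0, 0, 0, 0.03], [0, 0, 0, 0, 0, 0, 0.03]],
])

```text
t: 21.82
tool_pos: [0.5424, 0.0795, 0.0216]
tool_rot: [1.72, 0.775, -1.716]
contact_force: [0.4, -0.1, -0.1]
opening: 0.0372
```

```bash
python3 go.py 0.5405 0.0785 0.0185; python3 -c "
from h import *; print(ctrl.get_obs()['contact_force'])"
```

```text
shift [ 0.0031 -0.0008  0.002 ] toolx [ 0.003 -0.    -1.   ] heading z deg -131.4
level rot deg [-0.   -0.1  -0.13]
[ 0.38637856 -0.12726445 -0.13836641]
```

Request:
arm_command([
  [[0.0015, 0, 0.001, 0, 0, 0, 0.03], [0.0015, 0, 0, 0, 0, 0, 0.03], [0.0008, 0, 0, 0, 0, 0, 0.03], [0, 0, 0, 0, 0, 0, 0.03]],
])

```text
t: 22.15
tool_pos: [0.543, 0.0785, 0.0191]
tool_rot: [1.723, 0.773, -1.713]
contact_force: [0.1, -1.2, -0.8]
opening: 0.0367
```

```bash
python3 go.py 0.5405 0.0785 0.018; python3 -c "
from h import *; print(ctrl.get_obs()['contact_force'])"
```

```text
shift [ 0.001  -0.0018  0.0016] toolx [ 0.006 -0.    -1.   ] heading z deg -131.4
level rot deg [-0.   -0.21 -0.25]
[ 0.05262861 -1.22068134 -0.78527072]
```

Request:
arm_command([
  [[0.0008, 0, 0, 0, 0, 0, 0.03], [0, 0, 0, 0, 0, 0, 0.05], [0, 0, 0, 0, 0, 0, 0.055], [0, 0, 0, 0, 0, 0, 0.055], [-0.02, 0, 0, 0, 0, 0, 0.055], [-0.03, 0, 0, 0, 0, 0, 0.055], [-0.03, 0, 0, 0, 0, 0, 0.055], [-0.035, 0, 0, 0, 0, 0, 0.055], [-0.035, 0, 0, 0, 0, 0, 0.055], [0, 0, -0.03, 0, 0, 0, 0.055], [0, 0, 0, 0, 0, 0, 0.055], [0, 0, 0, 0, 0, 0, 0.055]],
])

```text
t: 23.15
tool_pos: [0.5613, 0.1014, 0.1749]
tool_rot: [1.722, 0.774, -1.716]
contact_force: [0.4, -0.8, 0.6]
opening: 0.0552
```

```bash
python3 look.py f1 pad_left tag_red_center tag_green_center knob_right_center knob_left_center; python3 - <<'E'
from h import *
M=c2w("wrist")
im=cv2.imread("pics/f1.png"); h=cv2.cvtColor(im,cv2.COLOR_BGR2HSV)
m=(((h[...,0]<8)|(h[...,0]>172))&(h[...,1]>150)&(h[...,2]>100)).astype(np.uint8)
N,L,S,C=cv2.connectedComponentsWithStats(m)
for i in range(1,N):
    if S[i,4]>150: print(C[i],S[i,4],onplane("wrist",M,C[i],0.02))
s=get_image("scene"); save("scene1.png",s)
z=cv2.resize(s[170:370,250:516],(399,300),interpolation=cv2.INTER_CUBIC)
save("final.png",np.vstack([cv2.resize(im[:,:,::-1],(480,300)),np.hstack([z,np.zeros((300,81,3),np.uint8)])]))
E
```

```text
q [ 0.048 -0.038  1.799  0.     1.376  0.772] pos [0.5613 0.1014 0.1749] t 23.15
pad_left [(0.83, [0.5422, 0.0798, 0.0128], (320, 206))]
tag_red_center [(0.98, [0.5642, 0.1918, 0.0011], (265, 112)), (0.64, [0.5396, 0.0762, 0.0132], (321, 210))]
tag_green_center [(0.86, [0.482, 0.2839, 0.0055], (141, 97))]
knob_right_center [(0.97, [0.6059, -0.0902, 0.0648], (478, 302))]
knob_left_center [(0.58, [0.6374, 0.0618, 0.0657], (415, 172))]
[261.874613   112.25851393] 646 [0.5625709  0.19085534 0.02      ]
[321.83121951 207.50146341] 1025 [0.54146159 0.0794979  0.02      ]
```

View pics/final.png

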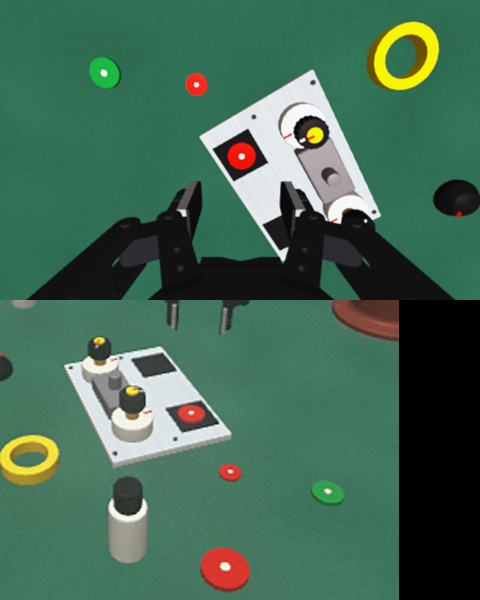

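Request:
arm_command([
  [[0, 0.022, 0.018, 0, 0, 0, 0.055], [0, 0.022, 0.018, 0, 0, 0, 0.055], [0, 0.022, 0.018, 0, 0, 0, 0.055], [0, 0.022, 0.018, 0, 0, 0, 0.055], [0, 0.022, 0.018, 0, 0, 0, 0.055], [0, 0, 0, 0, 0, 0, 0.055], [0, 0, 0, 0, 0, 0, 0.055]],
])

```text
t: 24.08
tool_pos: [0.5794, -0.0453, 0.1672]
tool_rot: [1.714, 0.781, -1.727]
contact_force: [0.3, 0.4, -1.0]
opening: 0.0549
```

```bash
python3 - <<'E'
from h import *
M=c2w("wrist"); im=get_image("wrist"); save("f2.png",im)
fx,fy,cx,cy=K("wrist"); Mi=np.linalg.inv(M); out=[]
def rect(c,z,n=400):  # x(world) up, y left: seen from above, 0.2 mm/px
    g=(np.arange(n)-n/2)*2e-4; X,Y=np.meshgrid(-g,-g,indexing="ij")
    C=np.stack([c[0]+X,c[1]+Y,0*X+z],-1)@Mi[:3,:3].T+Mi[:3,3]
    return cv2.remap(im,(fx*C[...,0]/C[...,2]+cx).astype(np.float32),(fy*C[...,1]/C[...,2]+cy).astype(np.float32),cv2.INTER_CUBIC)
for nm,c,s in [("L",(0.6355,0.0615),0),("R",(0.605,-0.0875),0.0022)]:
    out.append(rect(c,0.0805-s))
save("f2r.png",np.hstack(out)); print(ctrl.get_obs()["tool_pos"])
E
```

```text
[ 0.57931107 -0.04518679  0.16708443]
```

View pics/f2r.png

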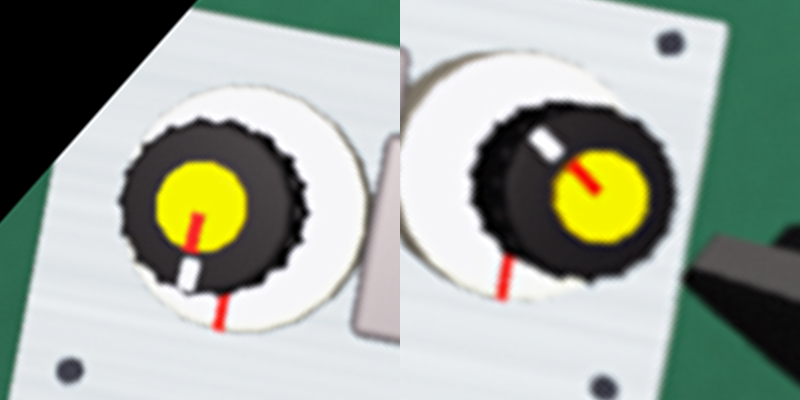

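```bash
python3 -c "
from station import finish_job; print(finish_job())"
```

```text
the job is handed in; nothing more can be done
None
```

I completed the task and handed it in at about 24 s of simulated time. No verdict was reported.

- **Left screw (crossed):** I felt it bind at about 0.87 rad. The red mark lagged by about 7.5° (0.13 rad), well under the 0.35 limit. I stopped there and backed it out. The last picture shows its white mark in line with the head's red mark, so it is at about 0 rad. I did not drive it against the back stop. Counting the turn back from the start range also puts it at 0.075 rad or less, against the 0.15 rad limit.
- **Right screw (good):** It turned with no lag until the firm stop, where torque rose from about 0 to 0.6 N m. The last picture puts it at about 124° (2.16 rad), above the 2.05 needed.
- **Red disc:** I took the middle of the three red discs, which measured about 41 mm across. It lies flat on the left pad. Estimates of its centre are within about 1 to 4 mm of the pad's centre.
- **Bystanders:** The last measurement shows the green disc where it was. In the last pictures the scope, tape and mouse look undisturbed. I did not look at the driver or jar again, but the arm never went near them.
- **Gripper:** At hand-in it was open at 0.167 m height, touching nothing.

**Disagreements:** Position estimates for the knobs and pads differed by 2 to 5 mm between views. The right knob's angle was 2.14 rad by counting turns and 2.16 by picture, against the nominal 2.2.

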